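# Snap the parts case's lid shut

## Task

The lid of the small-parts case is on, but not all of the snap tabs around its rim are fastened. Press down each tab that still stands up, one after another, until it snaps home and all four lie level and engaged, and leave the things lying round the case where they are.

Things in the scene. Friction and masses are not known exactly. Their poses are not given: they have to be found in the camera images.
- case: small-parts case, fixed on the bench, turned up to 30 degrees; black box 140 (x) x 190 (y) mm, 72 mm high to the top of its grey lid. Origin: centre of its underside; x points away from the robot at yaw 0. A grey snap tab (50 mm wide, 34 long, 5 thick) is hinged to the lid's edge at the middle of each side: standing up and out at 34 degrees when undone, level when engaged.
- tab_front (a joint): snap tab on the side that faces the robot when the case is not turned (case -x): 0 = undone, up at 34 degrees; 0.6 rad = level, engaged. Hinge line along the side, 73 mm from the case's centre, 66 mm up. Over-centre: pushed down under 0.3 rad it springs back up, further and it snaps home and stays; takes about 8 N at the pad. Starts undone.
- pad_front (a point): ribbed thumb pad on top of the front tab, 24 mm out from its hinge, 10 mm from its free edge; moves with the tab: 82 mm above the bench and 91 mm from the case's centre when undone, 69 mm and 97 mm when engaged. x points outwards along the tab, z out of its upper face.
- tab_left (a joint): snap tab on the left side (case +y): 0 = undone, up at 34 degrees; 0.6 rad = level, engaged. Hinge line along the side, 98 mm from the case's centre, 66 mm up. Over-centre: pushed down under 0.3 rad it springs back up, further and it snaps home and stays; takes about 8 N at the pad. Starts undone or engaged.
- pad_left (a point): ribbed thumb pad on top of the left tab, 24 mm out from its hinge, 10 mm from its free edge; moves with the tab: 82 mm above the bench and 116 mm from the case's centre when undone, 69 mm and 122 mm when engaged. x points outwards along the tab, z out of its upper face.
- tab_back (a joint): snap tab on the far side (case +x): 0 = undone, up at 34 degrees; 0.6 rad = level, engaged. Hinge line along the side, 73 mm from the case's centre, 66 mm up. Over-centre: pushed down under 0.3 rad it springs back up, further and it snaps home and stays; takes about 8 N at the pad. Starts undone.
- pad_back (a point): ribbed thumb pad on top of the back tab, 24 mm out from its hinge, 10 mm from its free edge; moves with the tab: 82 mm above the bench and 91 mm from the case's centre when undone, 69 mm and 97 mm when engaged. x points outwards along the tab, z out of its upper face.
- tab_right (a joint): snap tab on the right side (case -y): 0 = undone, up at 34 degrees; 0.6 rad = level, engaged. Hinge line along the side, 98 mm from the case's centre, 66 mm up. Over-centre: pushed down under 0.3 rad it springs back up, further and it snaps home and stays; takes about 8 N at the pad. Starts undone or engaged.
- pad_right (a point): ribbed thumb pad on top of the right tab, 24 mm out from its hinge, 10 mm from its free edge; moves with the tab: 82 mm above the bench and 116 mm from the case's centre when undone, 69 mm and 122 mm when engaged. x points outwards along the tab, z out of its upper face.
- sanding_block: cork sanding block wrapped in paper, 62 x 102 x 30 mm, lying to the left of the case; loose, to be left where it is. Origin at the centre of its underside.
- screwdriver_red: screwdriver with a red handle, 214 mm long, handle 34 mm thick, lying in front of the case; loose, to be left where it is. Origin at the centre of its underside.
- hole_saw: red hole saw standing on its teeth, 54 mm in diameter, 70 mm high with its shank, behind and to the left of the case; loose, to be left where it is. Origin at the centre of its underside.

How it is judged:
By the outcome, as a careful person would: the job done as asked, in the order asked, and still so for the second after the job is handed in, with the robot touching nothing.
It also fails if it takes over 48 s, if anything falls off the work surface, if the arm or the gripper's body presses on something with over 40 N, if the wrist force passes 120 N, or if a joint passes its speed limit or range.

## Robot

A 7-joint arm with a two-finger parallel gripper is mounted at the origin on a cart in front of the work surface, level with it; the furniture and walls round the work are solid. World frame = base frame: x ahead of the robot, y to its left, z up, the work surface at z = 0. Lengths are in m, angles in rad, forces in N, time in s.
With the tool pointing down it reaches from about 0.425 to 0.8 m from the base axis. Payload 8.3 kg.
Tool frame: the origin (TCP) lies midway between the tips of the shut fingers; the grasp point (between the pads) lies 19 mm behind it; z points along the fingers, y is the line along which they close (so a half turn about z gives the same grasp; the last joint's range is limited). The gripper opens to 85 mm and grips with 20 to 120 N. Pads are 22 mm wide; open, the fingers measure 114 mm over their backs; the gripper's body (76 mm by 85 mm) begins 54 mm behind the grasp point. The pads swing forward as they close: fully open they stand 13 mm farther back than shut.
Start: joints at [-1.349, 0.383, 0.016, 1.37, -0.006, 1.388, -0.046], TCP at [0.176, 0.6, 0.231] pointing down, gripper open.
Joint ranges: [-2.95, 2.95], [-0.25, 2.06], [-1.52, 1.56], [0.18, 2.33], [-1.44, 4.58], [0.02, 2.06], [-3.01, 3.01]. Speed limits (rad/s): [2.39, 2.39, 3.01, 3.01, 3.14, 3.14, 3.14].

## Interface

Orientations are given as a 3x3 rotation matrix whose columns are the frame's x, y, z axes.
In Python, from cell import robot, optics gives the robot as it stands.
- The arm moves only by the tool play_rows, never from a script. Its argument "commands" is a list of rows, each a list of 3 entries, a list of its own where there are three numbers: the closure, from -1 (fully open) to 1 (shut), then the shift along the tool's x, y, z in cm, then the turn about the tool's z in degrees. In form: [[jaw, [x, y, z], turn], ...]. A call has 1 to 12 rows; each row is the pose to reach, as a shift and turn from the pose commanded when the call began, along the tool's axes at that moment; what a row does not reach only later rows make up. A row lasts 1/8 s, in which the tool goes at most 62.5 mm and 10.7 degrees, less where a joint would pass 70% of its speed; a pose out of reach is approached as far as the arm can. A call with a gripper value outside its range is refused whole. The fingers move at their own pace and stop on an object; "squeeze" is the grip in N (left out, the last holds). Time passes only in rows, so rows that repeat a pose let the fingers close. It gives the time, the measured TCP pose, the force, the opening and the grip force at its end, in the units of the state.
- robot.get_obs(): the state, without advancing time (a new reading comes with each control period).
- optics.read_camera(name): name is "scene" or "top"; returns a dict with "image" (420x560x3 uint8, red, green, blue), "camera_matrix" (3x3 intrinsics, pixels), "R" (3x3) and "t" (3): a world point X has camera coordinates R X + t. Camera axes: x right, y down, z forward; pixel columns grow to the right and rows downward; lengths in m; the calibration is good to about 2 mm. A picture is of the moment at which its call begins. There is no depth.
- robot.job_done(): hands the job in; it is judged then, once.
The state is a dict: "t": time; "joints": joint angles; "joint_velocities": joint speeds; "tau": joint torques, N m; "tool_pos": TCP position; "tcp_rot": TCP orientation; "force": force on the tool from outside, world axes, zero at the start; "moment": the same for the moment, N m; "grip_width": opening from 0.0 (shut) to 1.0 (fully open); "grasp_force": force on a finger pad.
Only numpy, scipy, OpenCV 4.12 (cv2) and the standard library are available. Lean on these libraries where they do the work, as an engineer would, in place of code of your own. Each camera call takes 0.05 s, during which the arm holds its last target. There are 200 camera calls.

## Working session

There is one attempt and no reset: what is moved stays moved. The work goes in short steps, Python scripts to look and compute and a tool call to move; the robot and the scene stay as the last step left them, time stands still between calls to the robot, and variables do not carry over. Pictures are saved under pics/ and viewed, at most 10 in all, crops included, and the job is handed in when it is done.

Besides the shell and the picture viewer there is one more tool, called after ">>>" as name(argument=value, ...), one argument or row to a line, values as JSON. play_rows: Moves the arm, as the interface text tells. Its arguments: {"type":"object","properties":{"commands":{"type":"array"},"squeeze":{"type":"number"}},"required":["commands"]}

```bash
mkdir -p pics; python3 - <<'E'
from cell import robot, optics
import cv2,numpy as np
for n in("scene","top"):
    d=optics.read_camera(n); cv2.imwrite(f"pics/{n}0.png",d["image"][:,:,::-1])
    print(n,d["camera_matrix"].tolist(),d["R"].round(4).tolist(),d["t"].round(4).tolist())
o=robot.get_obs();print(o["t"],o["tool_pos"],o["tcp_rot"],o["joints"],o["force"])
E
```

```text
scene [[393.083006319939, 0.0, 275.6550854545124], [0.0, 393.083006319939, 208.55711234885487], [0.0, 0.0, 1.0]] [[0.8689, -0.4948, 0.0167], [-0.3524, -0.6419, -0.681], [0.3477, 0.5858, -0.7321]] [-0.3644, 0.3477, 0.6315]
top [[528.2118860688721, 0.0, 279.2180147129762], [0.0, 528.2118860688721, 213.53700720727616], [0.0, 0.0, 1.0]] [[-0.0278, -0.9996, -0.002], [-0.9869, 0.0278, -0.159], [0.159, -0.0025, -0.9873]] [0.1898, 0.5213, 1.074]
0.1 [0.17543792 0.59941631 0.23034293] [[-9.59736616e-01  2.80901070e-01 -4.66053021e-04]
 [ 2.80901455e-01  9.59735122e-01 -1.69341090e-03]
 [-2.83934795e-05 -1.75614341e-03 -9.99998458e-01]] [-1.34890465  0.38420187  0.01637153  1.37106247 -0.00629618  1.38813396
 -0.04650887] [ 0.85634941  0.00110616 -0.81680518]
```

View pics/scene0.png

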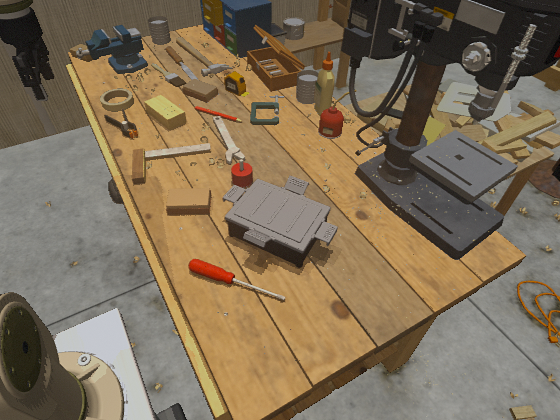

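View pics/top0.png

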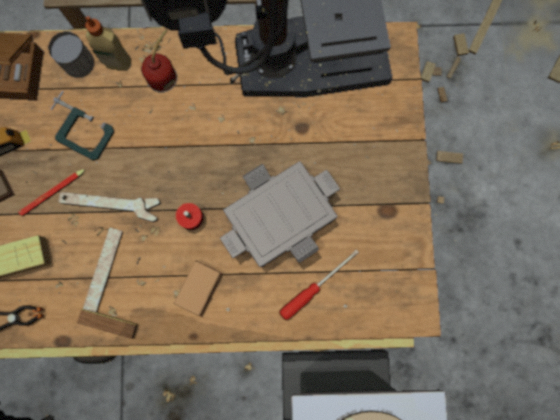

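The scene shows the case at about (280,220), with tabs at (298,184), (237,193), (257,239) and (325,232). In the top view the tabs are at (257,177), (327,182), (303,249) and (233,243). The next step is to zoom in and fit the pose.

```bash
python3 - <<'E'
import cv2,numpy as np
a=cv2.imread("pics/scene0.png")[165:275,210:350]; b=cv2.imread("pics/top0.png")[155:275,210:350]
a=cv2.resize(a,(700,550),interpolation=cv2.INTER_CUBIC);b=cv2.resize(b,(700,600),interpolation=cv2.INTER_CUBIC)
cv2.imwrite("pics/s1.png",a);cv2.imwrite("pics/t1.png",b)
E
```

```text
(no output)
```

View pics/s1.png

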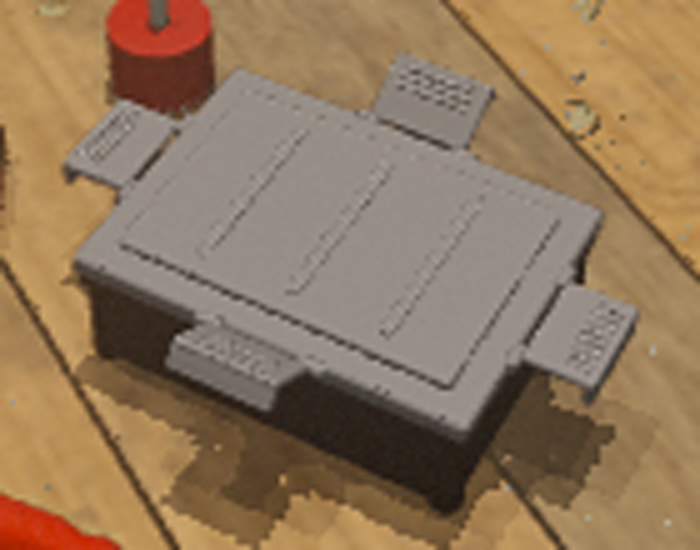

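View pics/t1.png

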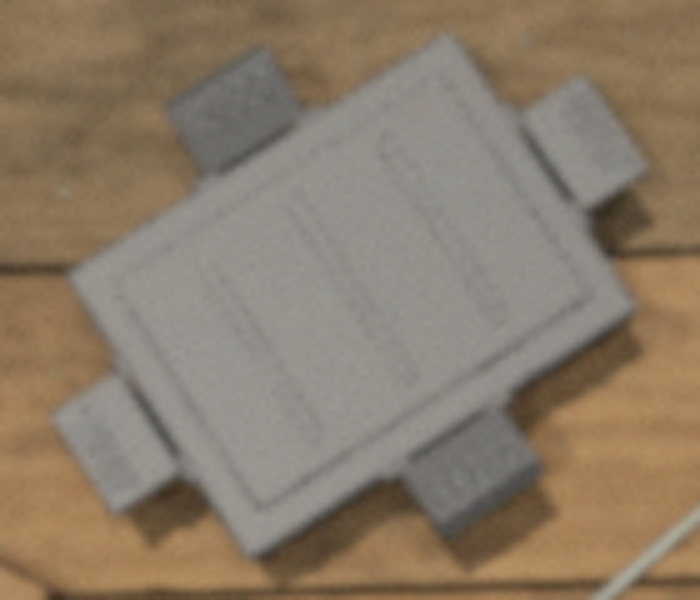

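The front (lower) and back tabs are darker, so they stand up. Left and right look level. I'll fit the pose from the lid corners and check the tab states by projection.

```bash
cat > h.py <<'E'
import numpy as np
from scipy.optimize import least_squares
K={'s':np.array([[393.083,0,275.655],[0,393.083,208.557],[0,0,1]]),'t':np.array([[528.212,0,279.218],[0,528.212,213.537],[0,0,1]])}
R={'s':np.array([[0.8689,-0.4948,0.0167],[-0.3524,-0.6419,-0.681],[0.3477,0.5858,-0.7321]]),'t':np.array([[-0.0278,-0.9996,-0.002],[-0.9869,0.0278,-0.159],[0.159,-0.0025,-0.9873]])}
T={'s':np.array([-0.3644,0.3477,0.6315]),'t':np.array([0.1898,0.5213,1.074])}
def proj(c,X):
    p=(K[c]@(R[c]@np.asarray(X).T+T[c][:,None])).T; return p[:,:2]/p[:,2:]
def world(p,L):
    c,s=np.cos(p[2]),np.sin(p[2]); L=np.asarray(L,float); return np.c_[p[0]+c*L[:,0]-s*L[:,1],p[1]+s*L[:,0]+c*L[:,1],L[:,2]]
E
python3 - <<'E'
from h import *
S=np.array([[78,262],[238,70],[602,212],[465,435]])/5+[210,165]   # FL BL BR FR
Tp=np.array([[255,555],[72,272],[450,35],[635,308]])/5+[210,155]
def lid(p): return world(p,[[-p[3],p[4],.072],[p[3],p[4],.072],[p[3],-p[4],.072],[-p[3],-p[4],.072]])
f=lambda p:np.r_[(proj('s',lid(p))-S).ravel(),(proj('t',lid(p))-Tp).ravel()]
r=least_squares(f,[.54,0,.5,.073,.098]);p=r.x
print(p.round(4),np.degrees(p[2]),np.abs(r.fun).max()); print(f(p).reshape(-1,2).round(1).tolist())
obs={'left':(0,1,.098,[[122,100],[65,170]],[[52,415],[115,512]]),'right':(0,-1,.098,[[638,305],[590,390]],[[580,75],[650,170]]),'front':(-1,0,.073,[[165,362],[270,400]],[[445,538],[543,465]]),'back':(1,0,.073,[[400,55],[495,92]],[[165,105],[265,45]])}
for n,(a,b,h,s,t) in obs.items():
  for ang in(34,0):
    q=np.radians(ang);d=h+.034*np.cos(q)-.003*np.sin(q);z=.066+.034*np.sin(q)+.003*np.cos(q)
    L=[[a*d+b*e,b*d+a*e,z] for e in(.025,-.025)]; W=world(p,L)
    print(n,ang,'scene',((proj('s',W)-[210,165])*5).round().tolist(),s,'top',((proj('t',W)-[210,155])*5).round().tolist(),t)
  print(n,'pad undone',world(p,[[a*(h+.018),b*(h+.018),.082]]).round(4),'eng',world(p,[[a*(h+.024),b*(h+.024),.069]]).round(4))
np.save('p.npy',p)
E
```

```text
[0.5218 0.1702 0.55   0.0694 0.0931] 31.51318495166843 1.8318290110712496
[[-0.5, -1.5], [0.3, -1.0], [-0.2, -1.0], [-0.4, -1.8], [0.9, 0.6], [0.9, 0.5], [0.8, -0.2], [1.1, 0.2]]
left 34 scene [[131.0, 74.0], [70.0, 141.0]] [[122, 100], [65, 170]] top [[65.0, 401.0], [132.0, 505.0]] [[52, 415], [115, 512]]
left 0 scene [[120.0, 98.0], [59.0, 164.0]] [[122, 100], [65, 170]] top [[55.0, 416.0], [120.0, 519.0]] [[52, 415], [115, 512]]
left pad undone [[0.4612 0.2691 0.082 ]] eng [[0.4581 0.2742 0.069 ]]
right 34 scene [[584.0, 357.0], [632.0, 276.0]] [[638, 305], [590, 390]] top [[647.0, 172.0], [579.0, 72.0]] [[580, 75], [650, 170]]
right 0 scene [[596.0, 392.0], [643.0, 311.0]] [[638, 305], [590, 390]] top [[657.0, 171.0], [590.0, 73.0]] [[580, 75], [650, 170]]
right pad undone [[0.5825 0.0713 0.082 ]] eng [[0.5856 0.0662 0.069 ]]
front 34 scene [[278.0, 387.0], [171.0, 339.0]] [[165, 362], [270, 400]] top [[546.0, 457.0], [442.0, 525.0]] [[445, 538], [543, 465]]
front 0 scene [[269.0, 429.0], [164.0, 380.0]] [[165, 362], [270, 400]] top [[553.0, 477.0], [451.0, 544.0]] [[445, 538], [543, 465]]
front pad undone [[0.4442 0.1226 0.082 ]] eng [[0.4391 0.1195 0.069 ]]
back 34 scene [[398.0, 52.0], [494.0, 89.0]] [[400, 55], [495, 92]] top [[174.0, 118.0], [277.0, 53.0]] [[165, 105], [265, 45]]
back 0 scene [[403.0, 72.0], [498.0, 108.0]] [[400, 55], [495, 92]] top [[168.0, 113.0], [268.0, 49.0]] [[165, 105], [265, 45]]
back pad undone [[0.5994 0.2178 0.082 ]] eng [[0.6045 0.2209 0.069 ]]
```

Left and right match level in the scene view. Front and back are up, and the yaw is about 31°. I'll press the back tab first with shut fingers, tool x along case x.

>>> play_rows(
  commands=[
    [1, [-4, -2, 0], -4],
    [1, [-9, -4.2, 0], -8],
    [1, [-14, -6.5, 0], -12],
    [1, [-19, -9, 0], -16],
    [1, [-24, -11.3, 0], -21],
    [1, [-29, -13.6, 0], -26],
    [1, [-34, -16, 0], -31],
    [1, [-39, -18.3, 0], -36],
    [1, [-44, -20.6, 1], -41],
    [1, [-49, -23, 3], -47],
    [1, [-51.8, -24.3, 6], -47],
    [1, [-51.8, -24.3, 9], -47],
  ],
  squeeze=40,
)

```text
t: 1.6
tool_pos: [0.6064, 0.2169, 0.1397]
tcp_rot: [[-0.863, -0.505, 0.0], [-0.505, 0.863, -0.002], [0.001, -0.002, -1.0]]
force: [0.8, 0.5, -0.1]
grip_width: 0.003
grasp_force: 0.0
```

```bash
python3 - <<'E'
from cell import robot, optics
import cv2
o=robot.get_obs();print(o["t"],o["tool_pos"],o["tcp_rot"].round(4).tolist(),o["joints"],o["force"],o["grip_width"])
a=optics.read_camera("scene")["image"][100:280,190:400,::-1];b=optics.read_camera("top")["image"][130:280,200:375,::-1]
cv2.imwrite("pics/c.png",cv2.hconcat([cv2.resize(a,(400,343)),cv2.resize(b,(400,343))]))
E
```

```text
1.6 [0.60638574 0.21688947 0.13965981] [[-0.8629, -0.5054, 0.0001], [-0.5054, 0.8629, -0.0023], [0.001, -0.002, -1.0]] [-0.52886034  0.48129216  0.18980592  1.44749722 -0.09075822  1.22219523
  1.77162454] [ 0.84840774  0.51108851 -0.14402572] 0.002698051051229006
```

View pics/c.png

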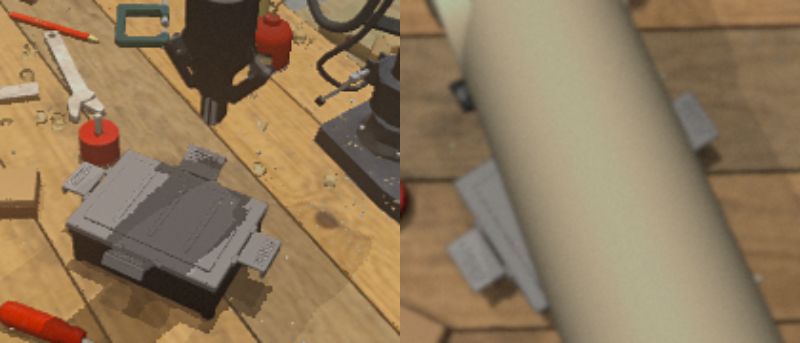

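The picture shows the shut fingertips at (210,120), above the back tab at (203,160). Pressing down.

>>> play_rows(
  commands=[
    [1, [0, 0.4, 2.5], 0],
    [1, [0, 0.4, 4.5], 0],
    [1, [0, 0.4, 5.3], 0],
    [1, [0, 0.4, 5.9], 0],
    [1, [0, 0.4, 6.3], 0],
    [1, [0, 0.4, 6.6], 0],
    [1, [0, 0.4, 6.9], 0],
    [1, [0, 0.4, 6.9], 0],
  ],
)

```text
t: 2.7
tool_pos: [0.6019, 0.2242, 0.0718]
tcp_rot: [[-0.86, -0.51, -0.001], [-0.51, 0.86, -0.001], [0.001, -0.0, -1.0]]
force: [-0.8, -0.7, -0.2]
grip_width: 0.0
grasp_force: 0.0
```

>>> play_rows(
  commands=[
    [1, [0, 0, -4], 0],
    [1, [0, 0, -7], 0],
    [1, [4, -0.2, -7], 0],
    [1, [9, -0.4, -7], 0],
    [1, [14, -0.6, -7], 0],
    [1, [18, -0.6, -7], 0],
    [1, [19.3, -0.6, -7], 0],
    [1, [19.3, -0.6, -7], 0],
  ],
)

```text
t: 3.7
tool_pos: [0.4395, 0.1208, 0.1427]
tcp_rot: [[-0.86, -0.51, 0.001], [-0.51, 0.86, 0.001], [-0.001, 0.0, -1.0]]
force: [0.7, 1.1, 0.5]
grip_width: -0.0
grasp_force: 0.0
```

```bash
python3 - <<'E'
from cell import robot, optics
import cv2
o=robot.get_obs();print(o["t"],o["tool_pos"],o["joints"],o["force"])
a=optics.read_camera("scene")["image"][120:280,200:360,::-1]
cv2.imwrite("pics/d.png",cv2.resize(a,(600,600),interpolation=cv2.INTER_CUBIC))
E
```

```text
3.7 [0.43952469 0.1208141  0.14270673] [-0.52916613  0.08393128  0.20196607  1.9466988  -0.01909445  1.11191576
  1.7865131 ] [0.68020809 1.08749566 0.54482184]
```

View pics/d.png

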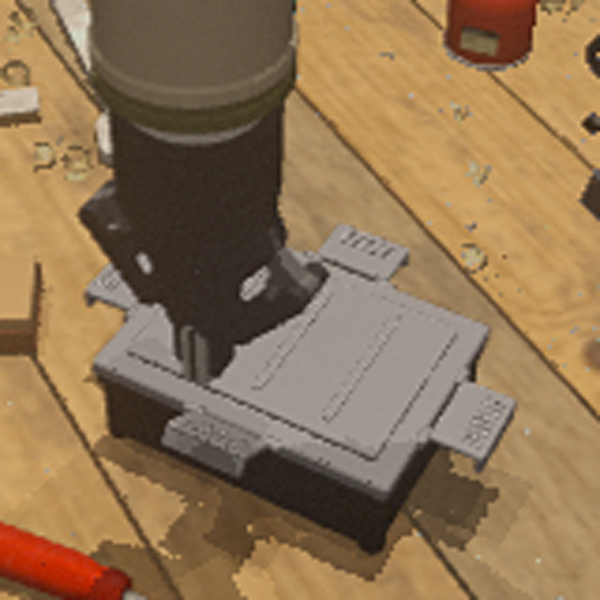

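The back tab at (365,250) now lies level. The front tab at (212,435) still stands up with the fingers above it, so I'm pressing.

>>> play_rows(
  commands=[
    [1, [0, 0, 2.5], 0],
    [1, [0, 0, 4.5], 0],
    [1, [0, 0, 5.4], 0],
    [1, [0, 0, 6], 0],
    [1, [0, 0, 6.5], 0],
    [1, [0, 0, 6.8], 0],
    [1, [0, 0, 7.1], 0],
    [1, [0, 0, 7.1], 0],
  ],
)

```text
t: 4.75
tool_pos: [0.4395, 0.1209, 0.0711]
tcp_rot: [[-0.86, -0.51, -0.0], [-0.51, 0.86, -0.0], [0.0, 0.0, -1.0]]
force: [1.1, 0.6, 0.7]
grip_width: -0.001
grasp_force: 0.0
```

>>> play_rows(
  commands=[
    [1, [0, 0, -3], 0],
    [1, [0, 0, -7], 0],
    [1, [0, 0, -11], 0],
    [1, [0, 0, -15], 0],
    [1, [0, 0, -15], 0],
  ],
)

```text
t: 5.38
tool_pos: [0.4413, 0.1215, 0.2247]
tcp_rot: [[-0.86, -0.51, 0.006], [-0.51, 0.86, 0.003], [-0.007, -0.001, -1.0]]
force: [0.6, 0.2, -0.7]
grip_width: -0.0
grasp_force: 0.0
```

```bash
python3 - <<'E'
from cell import robot, optics
import cv2
o=robot.get_obs();print(o["t"],o["tool_pos"],o["force"])
a=optics.read_camera("scene")["image"][150:310,180:360,::-1]
cv2.imwrite("pics/e.png",cv2.resize(a,(675,600),interpolation=cv2.INTER_CUBIC))
E
```

```text
5.375 [0.44133834 0.12150706 0.22474518] [ 0.59633188  0.22436295 -0.70024954]
```

View pics/e.png

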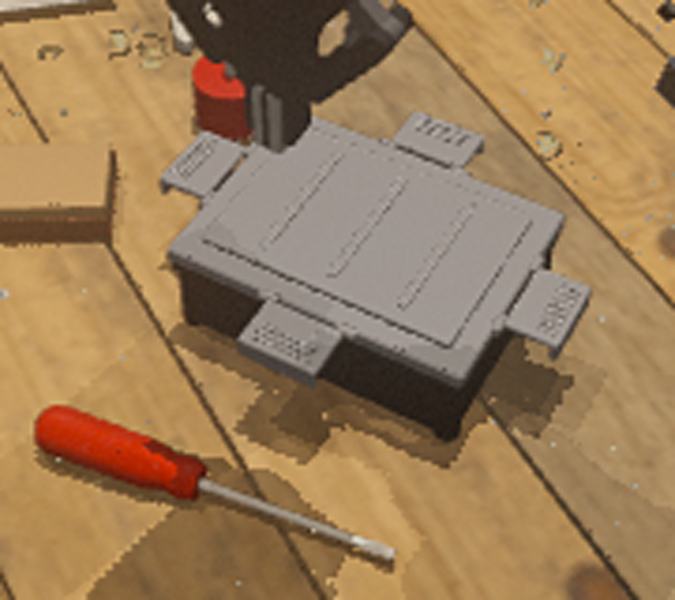

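All four tabs, at (440,138), (203,165), (290,340) and (550,305), now lie level with the same shading. Nothing around the case has moved.

```bash
python3 -c "
from cell import robot
print(robot.job_done())"
```

```text
the job is handed in; nothing more can be done
None
```

I pressed the back and front tabs until they snapped home. The left and right tabs were already level, so all four now lie level in the last picture, the loose things look undisturbed, and the job is handed in (no verdict shown).

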